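# Load the duplicate sample vials into the microscope carrier in order

### The arm

A 6-joint arm with a two-finger parallel gripper is mounted at the origin on the work surface. World frame = base frame: x ahead of the robot, y to its left, z up, the work surface at z = 0. Lengths are in mm, angles in rad, forces in N, time in s.
With the tool pointing down it reaches from about 350 to 775 mm from the base axis. Payload 7.3 kg.
Tool frame: the origin (TCP) lies between the finger pads; the fingertips stand bot.tips_ahead ahead of it and the grasp point (between the pads) lies 6 mm ahead of it (bot.tips_ahead is the distance from the TCP to the fingertips, in mm); z points along the fingers, y is the line along which they close (so a half turn about z gives the same grasp; the last joint's range is limited). The gripper opens to 92 mm and grips with 3 to 60 N. Pads are 19 mm wide; open, the fingers measure 130 mm over their backs; the gripper's body (75 mm by 190 mm) begins 47 mm behind the grasp point.
Start: joints at [-1.438, 0.342, 1.524, -0, 1.275, -0.146], TCP at [144.503, -504.739, 251.741] pointing down, gripper open.
Joint ranges: [-2.53, 2.53], [-0.77, 2.02], [0.04, 2.7], [-1, 4.14], [0.28, 2.66], [-3.11, 3.11]. Speed limits (rad/s): [2.57, 2.57, 3.14, 3.14, 3.14, 3.14].

### API

Orientations are given as [roll, pitch, yaw] about the fixed x, y, z axes, in that order (R = Rz(yaw) Ry(pitch) Rx(roll)).
In Python, from plant import bot gives the robot as it stands. The module is installed in compiled form; this text tells all that it offers.
- The arm moves only by the tool step_arm, never from a script. Its argument "targets" is one flat list of numbers, 7 for each row, row after row: the opening, from 0 (shut) to 1 (fully open), then the shift along the tool's x, y, z each as a share of 100 mm, from -1 to 1, then the turn, a rotation vector about the tool's x, y, z each as a share of pi/4 rad, from -1 to 1. A call has 1 to 20 rows; each row is the pose to reach, as a shift and turn from the pose commanded when the call began, along the tool's axes at that moment; what a row does not reach only later rows make up. A row lasts 1/8 s, in which the tool goes at most 62.5 mm and 10.7 degrees, less where a joint would pass 70% of its speed; a pose out of reach is approached as far as the arm can. A call with a number of a shift or a turn outside -1 to 1 is refused whole. A call with a gripper value outside its range is refused whole. The fingers move at their own pace and stop on an object; the grip force is fixed at half the most. Time passes only in rows, so rows that repeat a pose let the fingers close. It gives the time, the measured TCP pose, the force, the opening and the grip force at its end, in the units of the state.
- bot.get_obs(): the state, without advancing time (a new reading comes with each control period).
- bot.capture(name): name is "side" or "top" or "wrist"; returns (picture, depth): 400x640x3 uint8, blue, green, red; 400x640 float32, mm along the optical axis (not along the pixel's ray), 0 where there is no reading.
- bot.camera_info(name): a dict with "fx", "fy", "cx", "cy" (pixels), "camera_from_world" (4x4, takes a point from world to camera coordinates); the wrist camera has in their place "hand_eye" (4x4, takes a point from camera to tool coordinates, whose origin is the TCP and whose axes are the flange's). Camera axes: x right, y down, z forward; pixel columns grow to the right and rows downward; lengths in mm; the calibration is good to about 2 mm. A picture is of the moment at which its call begins: read the wrist's pose just before it. camera_info takes no time and is no camera call.
- bot.close_job(): hands the job in; it is judged then, once.
The state is a dict: "time": time; "joint_positions": joint angles; "dq": joint speeds; "tau": joint torques, N m; "tool_pos": TCP position; "tcp_rot": TCP orientation; "contact_force": force on the tool from outside, world axes, zero at the start; "moment": the same for the moment, N m; "grip_width": finger opening in mm; "finger_force": force on a finger pad.
Only numpy, scipy, OpenCV 4.12 (cv2) and the standard library are available. Lean on these libraries where they do the work, as an engineer would, in place of code of your own. Each camera call takes 0.05 s, during which the arm holds its last target. There are 200 camera calls.

### The job

The crystal samples were made in duplicate: move the four clear-glass vials, one after another, from the white divided tray into the grey metal carrier for the microscope, one to a compartment and in the same order as they stand now, counting from the red end of the tray and from the red end of the carrier. Leave the amber duplicates standing where they are as the record of that order. Keep every vial upright and set it down on the floor of its compartment, do not drop it.

Things in the scene. Friction and masses are not known exactly. Their poses are not given: they have to be found in the camera images.
- tray: White divided tray, fixed, 148 (x) by 196 (y) by 22 mm high, walls and floor 4 mm; solid red block on its +y end, low ledge on the other. Origin: centre of underside, z up. 3 by 4 places, 44 mm square inside: rows at x -48 (amber vials, robot's side), 0 (empty), +48 (clear vials, each in line with its amber twin); in a row y = 72 (red end), 24, -24, -72 mm. Turned up to 0.4 rad.
- carrier: Grey metal carrier, fixed, empty, on the other side from the tray: 52 (x) by 196 (y) by 22 mm high, walls and floor 4 mm; solid red block on its +y end, low ledge on the other. Origin: centre of underside, z up. One row of 4 places, 44 mm square inside, at x = 0, y = 72 (red end), 24, -24, -72 mm. The row may lie left-right or point away from the robot, red end farther off.
- clear_green: Clear-glass sample vial with a green screw cap, standing upright, to be moved. Glass 28 mm in diameter and straight up to 56 mm, white blank label band, cap 24 mm in diameter, 75 mm high overall, 40 to 85 g. Origin: centre of its underside; z up along the vial; yaw means nothing.
- clear_black: Clear-glass sample vial with a black screw cap, standing upright, to be moved. Glass 28 mm in diameter and straight up to 56 mm, white blank label band, cap 24 mm in diameter, 75 mm high overall, 40 to 85 g. Origin: centre of its underside; z up along the vial; yaw means nothing.
- clear_blue: Clear-glass sample vial with a blue screw cap, standing upright, to be moved. Glass 28 mm in diameter and straight up to 56 mm, white blank label band, cap 24 mm in diameter, 75 mm high overall, 40 to 85 g. Origin: centre of its underside; z up along the vial; yaw means nothing.
- clear_yellow: Clear-glass sample vial with a yellow screw cap, standing upright, to be moved. Glass 28 mm in diameter and straight up to 56 mm, white blank label band, cap 24 mm in diameter, 75 mm high overall, 40 to 85 g. Origin: centre of its underside; z up along the vial; yaw means nothing.
- amber_green: Amber (brown) glass vial with a green screw cap, the retained duplicate of the clear vial with that cap; same size. Stays where it is. Origin: centre of its underside; z up.
- amber_black: Amber (brown) glass vial with a black screw cap, the retained duplicate of the clear vial with that cap; same size. Stays where it is. Origin: centre of its underside; z up.
- amber_blue: Amber (brown) glass vial with a blue screw cap, the retained duplicate of the clear vial with that cap; same size. Stays where it is. Origin: centre of its underside; z up.
- amber_yellow: Amber (brown) glass vial with a yellow screw cap, the retained duplicate of the clear vial with that cap; same size. Stays where it is. Origin: centre of its underside; z up.

How it is judged (in metres and radians):
At the end, for the whole second after the job is handed in: Each clear vial stands in the carrier place of the same count from the red end as its amber twin's in the tray: within 12 mm of the place's centre each way, base within 6 mm of its floor, 0.15 rad of upright, at rest, released. Each amber vial still stands upright in its own compartment (((y of amber_green in the frame of tray between -0.087 and -0.057 m and y of clear_green in the frame of carrier between -0.084 and -0.06 m) or (y of amber_green in the frame of tray between -0.039 and -0.009 m and y of clear_green in the frame of carrier between -0.036 and -0.012 m) or (y of amber_green in the frame of tray between 0.009 and 0.039 m and y of clear_green in the frame of carrier between 0.012 and 0.036 m) or (y of amber_green in the frame of tray between 0.057 and 0.087 m and y of clear_green in the frame of carrier between 0.06 and 0.084 m)) and x of clear_green in the frame of carrier between -0.012 and 0.012 m and x of amber_green in the frame of tray between -0.063 and -0.033 m and z of each of clear_green, clear_black, clear_blue, clear_yellow in the frame of carrier below 0.01 m and angle between each of clear_green, amber_green, clear_black, amber_black, clear_blue, amber_blue, clear_yellow, amber_yellow's own z axis and vertical below 0.15 rad and linear speed of each of clear_green, amber_green, clear_black, amber_black, clear_blue, amber_blue, clear_yellow, amber_yellow below 0.02 m/s and ((y of amber_black in the frame of tray between -0.087 and -0.057 m and y of clear_black in the frame of carrier between -0.084 and -0.06 m) or (y of amber_black in the frame of tray between -0.039 and -0.009 m and y of clear_black in the frame of carrier between -0.036 and -0.012 m) or (y of amber_black in the frame of tray between 0.009 and 0.039 m and y of clear_black in the frame of carrier between 0.012 and 0.036 m) or (y of amber_black in the frame of tray between 0.057 and 0.087 m and y of clear_black in the frame of carrier between 0.06 and 0.084 m)) and x of clear_black in the frame of carrier between -0.012 and 0.012 m and x of amber_black in the frame of tray between -0.063 and -0.033 m and ((y of amber_blue in the frame of tray between -0.087 and -0.057 m and y of clear_blue in the frame of carrier between -0.084 and -0.06 m) or (y of amber_blue in the frame of tray between -0.039 and -0.009 m and y of clear_blue in the frame of carrier between -0.036 and -0.012 m) or (y of amber_blue in the frame of tray between 0.009 and 0.039 m and y of clear_blue in the frame of carrier between 0.012 and 0.036 m) or (y of amber_blue in the frame of tray between 0.057 and 0.087 m and y of clear_blue in the frame of carrier between 0.06 and 0.084 m)) and x of clear_blue in the frame of carrier between -0.012 and 0.012 m and x of amber_blue in the frame of tray between -0.063 and -0.033 m and ((y of amber_yellow in the frame of tray between -0.087 and -0.057 m and y of clear_yellow in the frame of carrier between -0.084 and -0.06 m) or (y of amber_yellow in the frame of tray between -0.039 and -0.009 m and y of clear_yellow in the frame of carrier between -0.036 and -0.012 m) or (y of amber_yellow in the frame of tray between 0.009 and 0.039 m and y of clear_yellow in the frame of carrier between 0.012 and 0.036 m) or (y of amber_yellow in the frame of tray between 0.057 and 0.087 m and y of clear_yellow in the frame of carrier between 0.06 and 0.084 m)) and x of clear_yellow in the frame of carrier between -0.012 and 0.012 m and x of amber_yellow in the frame of tray between -0.063 and -0.033 m); the robot touches nothing.
It fails at once if an amber vial is lifted, tipped (over 20 degrees) or shifted by more than 20 mm ((distance of amber_green from where it was at the start of the episode above 0.02 m or angle between amber_green's own z axis and vertical above 0.35 rad) or (distance of amber_black from where it was at the start of the episode above 0.02 m or angle between amber_black's own z axis and vertical above 0.35 rad) or (distance of amber_blue from where it was at the start of the episode above 0.02 m or angle between amber_blue's own z axis and vertical above 0.35 rad) or (distance of amber_yellow from where it was at the start of the episode above 0.02 m or angle between amber_yellow's own z axis and vertical above 0.35 rad)).
It fails at once if a clear vial is tipped over (more than 35 degrees from upright) (angle between any of clear_green, clear_black, clear_blue, clear_yellow's own z axis and vertical above 0.6 rad).
It fails at once if a clear vial is dropped (falls free more than about 25 mm) ((contact force between each of the arm, the fingers and clear_green below 0.05 N and linear speed of clear_green above 0.7 m/s) or (contact force between each of the arm, the fingers and clear_black below 0.05 N and linear speed of clear_black above 0.7 m/s) or (contact force between each of the arm, the fingers and clear_blue below 0.05 N and linear speed of clear_blue above 0.7 m/s) or (contact force between each of the arm, the fingers and clear_yellow below 0.05 N and linear speed of clear_yellow above 0.7 m/s)).
It also fails if it takes over 96 s, if anything falls off the work surface, if the arm or the gripper's body presses on something with over 40 N, if the wrist force passes 120 N, or if a joint passes its speed limit or range.

## Working session

There is one attempt and no reset: what is moved stays moved. The work goes in short steps, Python scripts to look and compute and a tool call to move; the robot and the scene stay as the last step left them, time stands still between calls to the robot, and variables do not carry over. Pictures are saved under pics/ and viewed, at most 14 in all, crops included, and the job is handed in when it is done.

Besides the shell and the picture viewer there is one more tool, called by a JSON object that holds its "op" and its "data", one argument or row to a line. step_arm: Moves the arm, as the interface text tells. Shift numbers are shares of 100 mm and turn numbers shares of pi/4 rad, none past 1 either way. Its arguments: {"type":"object","properties":{"targets":{"type":"array"}},"required":["targets"]}

```bash
mkdir -p pics; python3 - <<'E'
from plant import bot
import cv2,numpy as np
np.set_printoptions(precision=4,suppress=True)
o=bot.get_obs();print(o,bot.tips_ahead)
for n in("top","side"):
    p,d=bot.capture(n);cv2.imwrite(f"pics/{n}0.png",p);np.save(f"{n}0.npy",d);print(n,bot.camera_info(n))
print(bot.camera_info("wrist"))
E
```

```text
{'time': 0.0, 'joint_positions': array([-1.438 ,  0.3427,  1.5251,  0.    ,  1.2754, -0.146 ]), 'dq': array([-0.0003, -0.    , -0.0003, -0.0004,  0.001 , -0.0006]), 'tau': array([  0.0002, -43.1241, -24.4219,   0.0718,   0.056 ,  -0.0001]), 'tool_pos': array([ 144.4577, -504.3338,  251.0355]), 'tcp_rot': array([-3.14  , -0.0002,  0.2788]), 'contact_force': array([1.0207, 0.6425, 0.2544]), 'moment': array([-0.0285,  0.0121, -0.0047]), 'finger_force': 0.0, 'grip_width': 91.6554486560457} 25.0
top {'fx': 397.1602118153171, 'fy': 397.1602118153171, 'cx': 325.10821636085603, 'cy': 189.60156819582465, 'camera_from_world': array([[  0.0113,  -0.9993,  -0.0364,   2.9992],
       [ -0.9954,  -0.0078,  -0.095 , 541.7575],
       [  0.0947,   0.0373,  -0.9948, 908.1636],
       [  0.    ,   0.    ,   0.    ,   1.    ]])}
side {'fx': 499.606818961935, 'fy': 499.606818961935, 'cx': 318.22765254395904, 'cy': 195.9559738866874, 'camera_from_world': array([[ -0.9824,  -0.1863,  -0.0128, 533.639 ],
       [ -0.0801,   0.4822,  -0.8724,  84.152 ],
       [  0.1687,  -0.856 ,  -0.4886, 967.9834],
       [  0.    ,   0.    ,   0.    ,   1.    ]])}
{'fx': 313.18662633296606, 'fy': 313.18662633296606, 'cx': 318.13837240997844, 'cy': 199.92652696700833, 'hand_eye': array([[   0.0018,   -0.9689,   -0.2473,   65.0427],
       [   1.    ,    0.0016,    0.001 ,    0.2126],
       [  -0.0006,   -0.2473,    0.9689, -132.9257],
       [   0.    ,    0.    ,    0.    ,    1.    ]])}
```

View pics/top0.png

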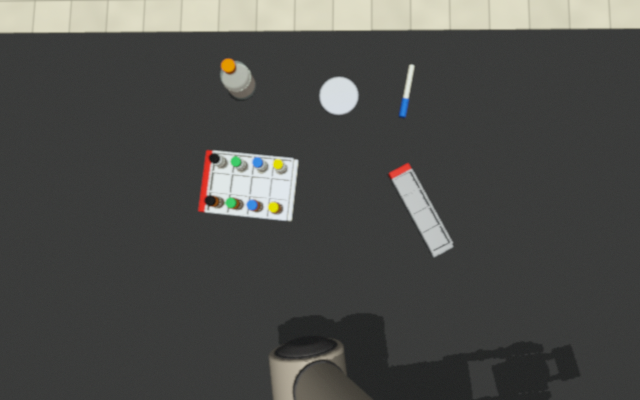

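View pics/side0.png

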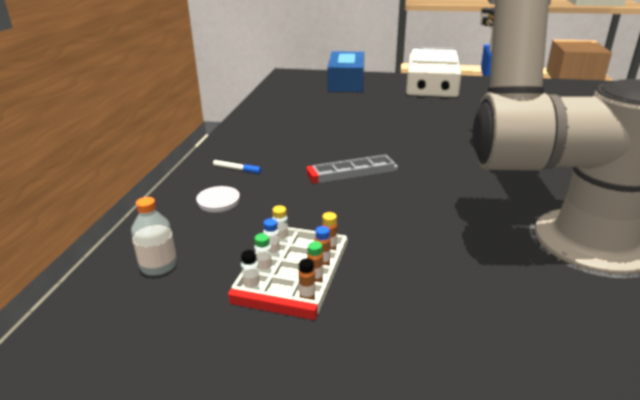

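The top view shows the tray on the left, with its red end at x≈205, and the clear vials in the far row (black 214,158; green 237,161; blue 258,162; yellow 278,164). The carrier is on the right, with its red end far off at (400,171). The side view agrees: the order from the red end is black, green, blue, yellow in both rows.

```bash
cat > h.py <<'E'
import cv2,numpy as np
from scipy.spatial.transform import Rotation as R
from plant import bot
np.set_printoptions(precision=3,suppress=True)
def cam(n,obs=None):
    i=bot.camera_info(n);K=np.array([[i['fx'],0,i['cx']],[0,i['fy'],i['cy']],[0,0,1]])
    if n=='wrist':
        T=np.eye(4);T[:3,:3]=R.from_euler('xyz',obs['tcp_rot']).as_matrix();T[:3,3]=obs['tool_pos'];C=T@i['hand_eye']
    else: C=np.linalg.inv(i['camera_from_world'])
    return K,C
def ray(uv,z,n,obs=None):
    K,C=cam(n,obs);uv=np.atleast_2d(uv).astype(float)
    d=np.c_[uv,np.ones(len(uv))]@np.linalg.inv(K).T@C[:3,:3].T;o=C[:3,3]
    return o+d*((z-o[2])/d[:,2])[:,None]
def blobs(mask,amin=15):
    n,l,s,c=cv2.connectedComponentsWithStats(mask.astype(np.uint8));return [(c[k],s[k,4],l==k) for k in range(1,n) if s[k,4]>=amin]
E
python3 - <<'E'
from h import *
p=cv2.imread('pics/top0.png');hsv=cv2.cvtColor(p,cv2.COLOR_BGR2HSV);H,S,V=cv2.split(hsv)
roi=np.zeros(H.shape,bool);roi[140:265,190:465]=1
cols={'red':((H<6)|(H>174))&(S>170)&(V>120),'green':(H>45)&(H<80)&(S>120),'blue':(H>100)&(H<125)&(S>120),'yellow':(H>24)&(H<34)&(S>150),'black':(V<25)}
for k,m in cols.items():
    for c,a,_ in blobs(m&roi):print(k,c,a,ray(c,22 if k=='red' else 79,'top')[0][:2])
# outlines: bright regions incl. red
m=((V>85)|cols['red'])&roi
m=cv2.morphologyEx(m.astype(np.uint8),cv2.MORPH_CLOSE,np.ones((5,5)))
for c,a,l in blobs(m,400):
    pts=np.argwhere(l)[:,::-1]
    w=ray(pts,22,'top')[:,:2].astype(np.float32)
    r=cv2.minAreaRect(w);print('rect',c,a,r);print(cv2.boxPoints(r))
E
```

```text
red [204.238 181.341] 320 [559.671 297.963]
red [399.071 170.079] 126 [ 589.643 -165.572]
green [235.544 161.324] 68 [599.018 208.649]
green [230.759 202.481] 79 [506.158 216.359]
blue [257.167 162.097] 72 [597.514 159.582]
blue [251.688 204.613] 80 [501.834 169.21 ]
yellow [277.783 163.899] 69 [593.676 112.947]
yellow [273.346 207.012] 81 [496.951 120.649]
rect [248.992 185.166] 6002 ((552.5029907226562, 192.38040161132812), (229.3431396484375, 154.30828857421875), 84.71143341064453)
[[465.108  85.308]
 [618.759  71.086]
 [639.898 299.452]
 [486.247 313.675]]
rect [421.142 209.385] 2391 ((498.67462158203125, -215.40777587890625), (224.69320678710938, 58.41948318481445), 27.89586639404297)
[[ 385.716 -242.155]
 [ 413.049 -293.786]
 [ 611.633 -188.66 ]
 [ 584.3   -137.029]]
```

{"op": "step_arm", "data": {
  "targets": [1,0.87,-0.37,0,0,0,0,1,0.87,-0.37,0,0,0,0,1,0.87,-0.37,0,0,0,0]
}}

```text
time: 0.48
tool_pos: [219.2, -443.8, 251.6]
tcp_rot: [-3.141, -0.0, 0.282]
contact_force: [-0.1, -0.1, 0.3]
grip_width: 91.7
finger_force: 0.0
```

{"op": "step_arm", "data": {
  "targets": [1,0.87,-0.37,0,0,0,0,1,0.87,-0.37,0,0,0,0,1,0.87,-0.37,0,0,0,0]
}}

```text
time: 0.85
tool_pos: [292.1, -385.2, 251.6]
tcp_rot: [-3.141, 0.0, 0.281]
contact_force: [-1.2, -0.3, 0.1]
grip_width: 91.7
finger_force: 0.0
```

{"op": "step_arm", "data": {
  "targets": [1,0.87,-0.37,0,0,0,0,1,0.87,-0.37,0,0,0,0,1,0.87,-0.37,0,0,0,0]
}}

```text
time: 1.23
tool_pos: [365.2, -326.4, 251.5]
tcp_rot: [3.141, 0.0, 0.281]
contact_force: [-0.8, -0.1, 0.2]
grip_width: 92.0
finger_force: 0.0
```

{"op": "step_arm", "data": {
  "targets": [1,0.87,-0.37,0,0,0,0,1,0.87,-0.37,0,0,0,0,1,0.87,-0.37,0,0,0,0]
}}

```text
time: 1.6
tool_pos: [438.5, -267.3, 251.4]
tcp_rot: [3.141, 0.001, 0.28]
contact_force: [0.1, 0.7, -0.0]
grip_width: 91.9
finger_force: 0.0
```

{"op": "step_arm", "data": {
  "targets": [1,0.87,-0.37,0,0,0,-0.265,1,0.87,-0.37,0,0,0,-0.265,1,0.87,-0.37,0,0,0,-0.265,1,0.87,-0.37,0,0,0,-0.265,1,0.87,-0.37,0,0,0,-0.265]
}}

```text
time: 2.22
tool_pos: [510.7, -208.7, 251.8]
tcp_rot: [3.141, 0.0, 0.485]
contact_force: [0.5, -0.9, 0.1]
grip_width: 91.7
finger_force: 0.0
```

```bash
python3 - <<'E'
from h import *
o=bot.get_obs();p,d=bot.capture('wrist');print(o['time'],o['tool_pos'],o['tcp_rot'],o['joint_positions'])
cv2.imwrite('pics/w1.png',p);np.save('w1.npy',d);np.save('w1o.npy',np.r_[o['tool_pos'],o['tcp_rot']])
E
```

```text
2.225 [ 510.742 -208.686  251.786] [3.141 0.    0.485] [-0.527  0.391  1.449 -0.001  1.301  0.56 ]
```

View pics/w1.png

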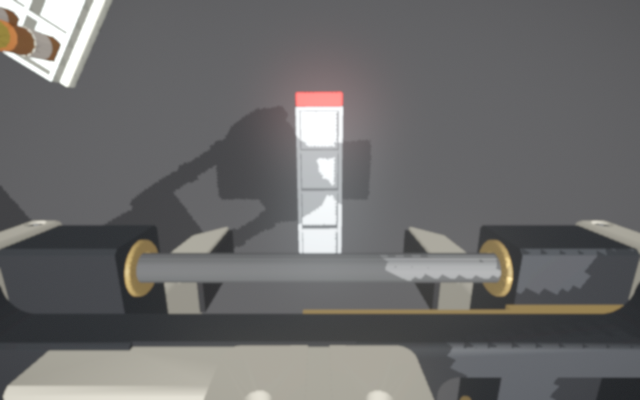

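The wrist view shows the carrier upright in the picture, spanning columns 296–343. The red block is at rows 92–107 and the dividers are near rows 149, 188 and 226. The gripper bar hides the near end.

```bash
python3 - <<'E'
from h import *
p=cv2.imread('pics/w1.png');q=np.load('w1o.npy');o=dict(tool_pos=q[:3],tcp_rot=q[3:])
H,S,V=cv2.split(cv2.cvtColor(p,cv2.COLOR_BGR2HSV))
red=((H<8)|(H>172))&(S>120);red[:, :280]=0
c,a,l=max(blobs(red),key=lambda t:t[1])
w=ray(np.argwhere(l)[:,::-1],22,'wrist',o)[:,:2].astype(np.float32);print('red',c,a,cv2.minAreaRect(w))
g=p.mean(2)
print('cols');
for r in (100,113,125,140,165,205,215,235):
    x=g[r,285:355];e=np.diff(x);print(r,285.5+np.argmax(e[:20]),285.5+50+np.argmin(e[50:]))
print('prof',[(r,int(g[r,312:330].mean())) for r in list(range(104,112))+list(range(140,156))+list(range(180,196))+list(range(218,234))])
E
```

```text
red [313.742  93.371] 62 ((592.9301147460938, -164.6510009765625), (12.06924819946289, 50.992469787597656), 39.843467712402344)
cols
100 295.5 342.5
113 294.5 342.5
125 294.5 342.5
140 295.5 342.5
165 296.5 341.5
205 297.5 341.5
215 297.5 341.5
235 297.5 341.5
prof [(104, 187), (105, 193), (106, 216), (107, 241), (108, 255), (109, 254), (110, 247), (111, 247), (140, 255), (141, 255), (142, 255), (143, 255), (144, 254), (145, 248), (146, 228), (147, 205), (148, 188), (149, 179), (150, 183), (151, 191), (152, 195), (153, 195), (154, 195), (155, 195), (180, 198), (181, 195), (182, 193), (183, 192), (184, 191), (185, 190), (186, 188), (187, 179), (188, 164), (189, 154), (190, 163), (191, 178), (192, 187), (193, 190), (194, 192), (195, 196), (218, 249), (219, 249), (220, 249), (221, 248), (222, 247), (223, 239), (224, 216), (225, 179), (226, 150), (227, 159), (228, 195), (229, 226), (230, 242), (231, 246), (232, 246), (233, 246)]
```

```bash
python3 - <<'E'
from h import *
q=np.load('w1o.npy');o=dict(tool_pos=q[:3],tcp_rot=q[3:])
L=ray([[295.5,113],[297.9,215]],22,'wrist',o)[:,:2];Rr=ray([[343,113],[342,215]],22,'wrist',o)[:,:2]
print('widths',np.linalg.norm(L-Rr,axis=1));m=(L+Rr)/2;u=m[0]-m[1];u/=np.linalg.norm(u);print('axis ang',np.arctan2(u[1],u[0]))
for n,r,y in(('redtop',92,None),('end',106.5,98),('d1',149,48),('d2',188.7,0),('d3',226.3,-48)):
    P=ray([[319.6,r]],22,'wrist',o)[0,:2];s=(P-m[1])@u;c=m[1]+u*s
    print(n,P,s,'' if y is None else c-u*y)
E
```

```text
widths [53.014 53.372]
axis ang 0.4945300703867046
redtop [ 595.34  -166.152] 141.20418841714732 
end [ 581.845 -173.31 ] 125.9293421390131 [ 495.379 -219.438]
d1 [ 540.524 -195.227] 79.15678474405816 [ 498.22  -217.906]
d2 [ 499.358 -217.063] 32.558511575559 [ 499.454 -217.24 ]
d3 [ 457.852 -239.078] -14.423135830907885 [ 500.35  -216.757]
```

{"op": "step_arm", "data": {
  "targets": [1,0.63,-0.79,0,0,0,0,1,0.63,-0.79,0,0,0,0,1,0.63,-0.79,0,0,0,0]
}}

```text
time: 2.65
tool_pos: [530.4, -106.3, 252.0]
tcp_rot: [3.142, -0.0, 0.49]
contact_force: [0.1, -0.6, -0.6]
grip_width: 91.8
finger_force: 0.0
```

{"op": "step_arm", "data": {
  "targets": [1,0.63,-0.79,0,0,0,0,1,0.63,-0.79,0,0,0,0,1,0.63,-0.79,0,0,0,0]
}}

```text
time: 3.02
tool_pos: [549.3, -7.9, 251.8]
tcp_rot: [3.141, -0.0, 0.489]
contact_force: [0.3, 0.2, -0.0]
grip_width: 92.2
finger_force: 0.0
```

{"op": "step_arm", "data": {
  "targets": [1,0.63,-0.79,0,0,0,-1,1,0.63,-0.79,0,0,0,-1,1,0.63,-0.79,0,0,0,-1,1,0.63,-0.79,0,0,0,-1,1,0.63,-0.79,0,0,0,-1]
}}

```text
time: 3.65
tool_pos: [568.2, 88.7, 251.7]
tcp_rot: [3.141, 0.001, 1.271]
contact_force: [0.5, -0.4, 0.5]
grip_width: 91.9
finger_force: 0.0
```

{"op": "step_arm", "data": {
  "targets": [1,0,0,0,0,0,-0.265,1,0,0,0,0,0,-0.265,1,0,0,0,0,0,-0.265,1,0,0,0,0,0,-0.265]
}}

```text
time: 4.15
tool_pos: [567.9, 90.4, 251.7]
tcp_rot: [-3.142, 0.0, 1.478]
contact_force: [0.2, 0.6, 0.7]
grip_width: 91.9
finger_force: 0.0
```

```bash
python3 - <<'E'
from h import *
o=bot.get_obs();p,d=bot.capture('wrist');print(o['time'],o['tool_pos'],o['tcp_rot'],o['joint_positions'])
cv2.imwrite('pics/w2.png',p);np.save('w2.npy',d);np.save('w2o.npy',np.r_[o['tool_pos'],o['tcp_rot']])
E
```

```text
4.15 [567.94   90.409 251.688] [-3.142  0.     1.478] [ 0.025  0.434  1.382 -0.     1.325  0.118]
```

View pics/w2.png

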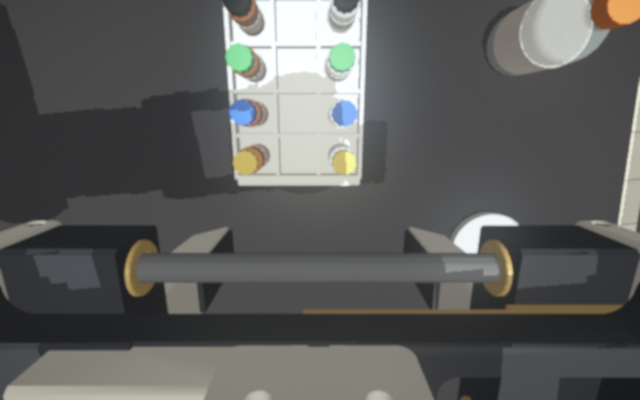

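The wrist view shows the clear caps in the right-hand column: black (345,8), green (342,57), blue (345,112) and yellow (344,161). The ambers are near column 245 and the tray is square to the view.

```bash
python3 - <<'E'
from h import *
p=cv2.imread('pics/w2.png');q=np.load('w2o.npy');o=dict(tool_pos=q[:3],tcp_rot=q[3:])
d=np.load('w2.npy')
H,S,V=cv2.split(cv2.cvtColor(p,cv2.COLOR_BGR2HSV));roi=np.zeros(H.shape,bool);roi[:200,215:375]=1
cols={'green':(H>45)&(H<85)&(S>70),'blue':(H>100)&(H<125)&(S>110),'yellow':(H>20)&(H<34)&(S>100),'black':(V<60)}
for k,m in cols.items():
    for c,a,l in blobs(m&roi,60):
        (e,r)=cv2.minEnclosingCircle(np.argwhere(l)[:,::-1].astype(np.float32))
        print(k,c,a,e,r,d[int(c[1]),int(c[0])],ray(c,79,'wrist',o)[0],ray(c,76,'wrist',o)[0][:2])
K,C=cam('wrist',o);print('cam',C[:3,3])
# divider crossings
g=p.mean(2);print('row prof',[(c,int(g[120:126,c].mean())) for c in range(225,372,1)])
print('col prof',[(r,int(g[r,290:312].mean())) for r in range(80,190)])
E
```

```text
green [238.77   57.614] 586 (238.4104461669922, 58.38059616088867) 14.449701309204102 282.61896 [506.769 216.443  79.   ] [506.116 217.04 ]
green [341.694  56.809] 507 (342.125, 57.0625) 13.417236328125 282.5859 [599.315 208.623  79.   ] [599.57  209.143]
blue [241.795 112.177] 464 (241.5, 112.5) 12.747649192810059 293.70792 [502.309 169.224  79.   ] [501.612 169.357]
blue [347.15  112.909] 254 (344.25384521484375, 112.97692108154297) 11.0484037399292 294.07272 [600.875 159.519  79.   ] [601.146 159.557]
yellow [245.485 161.953] 470 (245.0, 162.0) 13.038504600524902 304.7761 [498.808 122.508  79.   ] [498.077 122.183]
yellow [340.305 162.821] 223 (343.0, 162.5) 10.688879013061523 305.55536 [590.993 113.211  79.   ] [591.167 112.794]
cam [573.301 155.618 384.601]
row prof [(225, 90), (226, 90), (227, 90), (228, 92), (229, 105), (230, 145), (231, 190), (232, 212), (233, 212), (234, 197), (235, 178), (236, 166), (237, 166), (238, 173), (239, 179), (240, 181), (241, 179), (242, 178), (243, 176), (244, 173), (245, 170), (246, 169), (247, 167), (248, 165), (249, 159), (250, 149), (251, 135
[... 2043 characters left out ...]
, 210), (132, 206), (133, 203), (134, 206), (135, 210), (136, 211), (137, 211), (138, 211), (139, 211), (140, 211), (141, 211), (142, 211), (143, 211), (144, 211), (145, 211), (146, 211), (147, 210), (148, 210), (149, 210), (150, 210), (151, 210), (152, 210), (153, 210), (154, 210), (155, 210), (156, 210), (157, 209), (158, 209), (159, 209), (160, 209), (161, 209), (162, 209), (163, 209), (164, 209), (165, 209), (166, 209), (167, 208), (168, 208), (169, 208), (170, 208), (171, 205), (172, 196), (173, 178), (174, 168), (175, 181), (176, 198), (177, 205), (178, 207), (179, 208), (180, 207), (181, 207), (182, 205), (183, 201), (184, 187), (185, 155), (186, 112), (187, 86), (188, 82), (189, 81)]
```

{"op": "step_arm", "data": {
  "targets": [0.7,0.245,0.235,0,0,0,0,0.7,0.245,0.235,0.5,0,0,0,0.7,0.245,0.235,1,0,0,0,0.7,0.245,0.235,1,0,0,0]
}}

```text
time: 4.7
tool_pos: [591.1, 112.9, 148.1]
tcp_rot: [-3.133, 0.001, 1.48]
contact_force: [-0.8, 0.1, 0.5]
grip_width: 64.7
finger_force: 0.0
```

{"op": "step_arm", "data": {
  "targets": [0.7,0,0,0.5,0,0,0,0.7,0,0,0.9,0,0,0,0.7,0,0,1,0,0,0,0.7,0,0,1,0,0,0,0,0,0,1,0,0,0,0,0,0,1,0,0,0,0,0,0,1,0,0,0,0,0,0,1,0,0,0,0,0,0,1,0,0,0,0,0,0,1,0,0,0]
}}

```text
time: 5.95
tool_pos: [593.8, 113.0, 52.0]
tcp_rot: [3.141, -0.0, 1.48]
contact_force: [-1.3, -0.1, 2.9]
grip_width: 27.0
finger_force: 30.0
```

```bash
python3 - <<'E'
from h import *
o=bot.get_obs();print(o['tool_pos'],o['tcp_rot'],o['grip_width'],o['finger_force'],o['contact_force'])
p,d=bot.capture('wrist');cv2.imwrite('pics/w3.png',p)
E
```

```text
[593.835 112.981  52.032] [ 3.141 -0.     1.48 ] 27.03367481828702 29.99105304479599 [-1.297 -0.078  2.94 ]
```

View pics/w3.png

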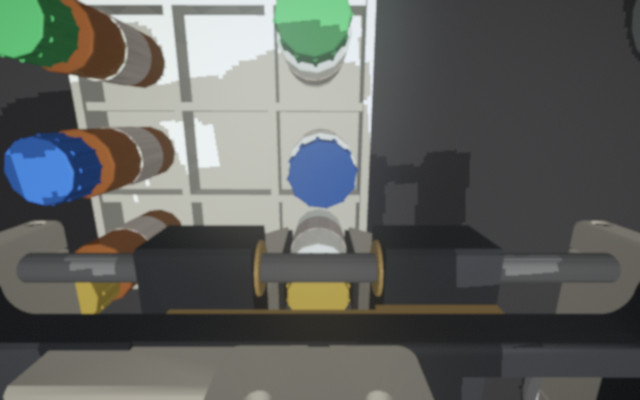

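{"op": "step_arm", "data": {
  "targets": [0,0,0,-0.3,0,0,0,0,0,0,-0.7,0,0,0,0,0,0,-1,0,0,0,0,-0.2,0,-1,0,0,0.2,0,-0.4,0,-1,0,0,0.4,0,-0.6,0,-1,0,0,0.6,0,-0.8,0,-1,0,0,0.8,0,-1,0,-1,0,0,1,0,-1,0,-1,0,0,1]
}}

```text
time: 7.12
tool_pos: [584.1, 12.4, 151.2]
tcp_rot: [-3.141, 0.001, 0.694]
contact_force: [0.4, 0.6, -0.3]
grip_width: 27.3
finger_force: 30.0
```

{"op": "step_arm", "data": {
  "targets": [0,-0.3,0.17,0,0,0,0.1,0,-0.6,0.33,0,0,0,0.2,0,-0.9,0.5,0,0,0,0.26,0,-0.9,0.5,0,0,0,0.26]
}}

```text
time: 7.62
tool_pos: [546.8, -83.6, 151.5]
tcp_rot: [-3.141, 0.001, 0.491]
contact_force: [0.1, 0.1, -1.2]
grip_width: 27.7
finger_force: 30.0
```

```bash
python3 - <<'E'
from h import *
o=bot.get_obs();print(o['time'],o['tool_pos'],o['tcp_rot'],o['grip_width'],o['finger_force'],o['contact_force'])
y=o['tcp_rot'][2];c,s=np.cos(y),np.sin(y)
d=np.array([435.7,-251.4])-o['tool_pos'][:2];print(d@[c,s],d@[s,-c])
E
```

```text
7.625 [546.822 -83.613 151.517] [-3.141  0.001  0.491] 27.65320193557191 29.98689830303192 [ 0.118  0.06  -1.24 ]
-177.12752356664026 95.53243398026154
```

{"op": "step_arm", "data": {
  "targets": [0,-0.3,0.16,0,0,0,0,0,-0.6,0.32,0,0,0,0,0,-0.885,0.48,0,0,0,0]
}}

```text
time: 8.0
tool_pos: [492.0, -166.1, 151.6]
tcp_rot: [-3.141, -0.0, 0.495]
contact_force: [0.5, 0.1, -1.1]
grip_width: 27.3
finger_force: 30.0
```

{"op": "step_arm", "data": {
  "targets": [0,-0.3,0.16,0.2,0,0,0,0,-0.6,0.32,0.4,0,0,0,0,-0.885,0.48,0.5,0,0,0,0,-0.885,0.48,0.5,0,0,0,0,-0.885,0.48,0.5,0,0,0]
}}

```text
time: 8.62
tool_pos: [437.4, -249.9, 101.8]
tcp_rot: [-3.142, -0.0, 0.493]
contact_force: [0.1, -0.1, -0.7]
grip_width: 27.0
finger_force: 30.0
```

```bash
python3 - <<'E'
from h import *
o=bot.get_obs();print(o['time'],o['tool_pos'],o['tcp_rot'],o['grip_width'])
p,d=bot.capture('wrist');cv2.imwrite('pics/w4.png',p);np.save('w4o.npy',np.r_[o['tool_pos'],o['tcp_rot']])
E
```

```text
8.625 [ 437.359 -249.857  101.848] [-3.142 -0.     0.493] 26.95406736698511
```

View pics/w4.png

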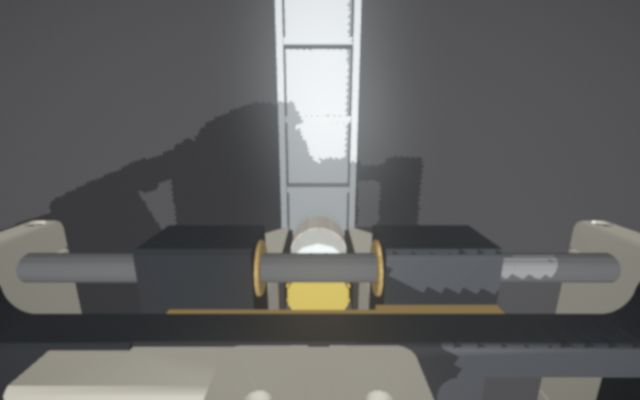

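The carrier is centred near column 318, directly ahead of the held vial. The dividers are at rows 43, 118 and 185.

```bash
python3 - <<'E'
from h import *
q=np.load('w4o.npy');o=dict(tool_pos=q[:3],tcp_rot=q[3:])
g=cv2.imread('pics/w4.png').mean(2)
for r in(20,70,150,200):
    e=np.diff(g[r,265:375]);print(r,265.5+np.argmax(e[:30]),265.5+80+np.argmin(e[80:]))
print([(r,int(g[r,290:350].mean())) for r in list(range(36,50))+list(range(110,124))+list(range(178,192))])
y=q[5];c,s=np.cos(y),np.sin(y)
for n,uv,yy in(('d1',[318.5,43],48),('d2',[318.5,118],0),('d3',[318.5,185],-48)):
    P=ray([uv],21,'wrist',o)[0,:2];v=P-q[:2];print(n,P,v@[c,s],v@[s,-c])
E
```

```text
20 274.5 360.5
70 276.5 359.5
150 278.5 356.5
200 279.5 354.5
[(36, 237), (37, 237), (38, 238), (39, 238), (40, 238), (41, 238), (42, 234), (43, 221), (44, 191), (45, 153), (46, 133), (47, 135), (48, 163), (49, 202), (110, 233), (111, 232), (112, 232), (113, 231), (114, 229), (115, 228), (116, 229), (117, 232), (118, 233), (119, 233), (120, 232), (121, 231), (122, 230), (123, 231), (178, 170), (179, 170), (180, 169), (181, 166), (182, 155), (183, 139), (184, 127), (185, 126), (186, 138), (187, 154), (188, 165), (189, 169), (190, 169), (191, 169)]
d1 [ 535.842 -197.271] 111.64357587742626 0.24431234895888565
d2 [ 495.948 -218.793] 66.31360624668454 0.339729082616433
d3 [ 456.24  -240.215] 21.196493501027813 0.4346977659250175
```

{"op": "step_arm", "data": {
  "targets": [0,-0.045,0.005,0,0,0,0,0,-0.045,0.005,0.2,0,0,0,0,-0.045,0.005,0.35,0,0,0,0,-0.045,0.005,0.44,0,0,0,0,-0.045,0.005,0.48,0,0,0,0,-0.045,0.005,0.5,0,0,0,0,-0.045,0.005,0.5,0,0,0]
}}

```text
time: 9.55
tool_pos: [433.1, -253.5, 52.1]
tcp_rot: [3.141, -0.0, 0.491]
contact_force: [-0.4, 0.6, -1.3]
grip_width: 27.6
finger_force: 30.0
```

{"op": "step_arm", "data": {
  "targets": [0.6,0,0,0,0,0,0,0.6,0,0,0,0,0,0,0.6,0,0,0,0,0,0,0.6,0,0,0,0,0,0,0.6,0,0,-0.5,0,0,0,0.6,0,0,-1,0,0,0,0.6,0,0,-1,0,0,0]
}}

```text
time: 10.42
tool_pos: [434.6, -254.7, 155.3]
tcp_rot: [3.134, -0.003, 0.491]
contact_force: [-0.8, 0.0, -0.4]
grip_width: 54.9
finger_force: 0.0
```

```bash
python3 - <<'E'
from h import *
o=bot.get_obs();print(o['time'],o['tool_pos'],o['tcp_rot'],o['grip_width'])
p,d=bot.capture('side');cv2.imwrite('pics/s1.png',cv2.resize(p[130:330,200:440],None,fx=2.5,fy=2.5))
# black clear vial from top0
t=cv2.imread('pics/top0.png').mean(2);print(t[150:168:2,206:226:2].astype(int))
E
```

```text
10.425 [ 434.626 -254.659  155.349] [ 3.134 -0.003  0.491] 54.85810922395891
[[ 76  86  84 116 149 142 124 112  93  79]
 [ 92 102 105 153 179 196 201 205 201 201]
 [ 94 100  72  48  49  71 138 185 190 177]
 [ 95  81  34  26  29  30  73 164 183 211]
 [ 98  79  29  28  29  33  36 151 157 153]
 [100  94  46  30  31  28  55 162 156 151]
 [100 105  95  90  40  54 130 173 148 146]
 [102 107 158 184 155 168 164 141 144 116]
 [102 108 178 184 162 194 144 137 117 120]]
```

View pics/s1.png

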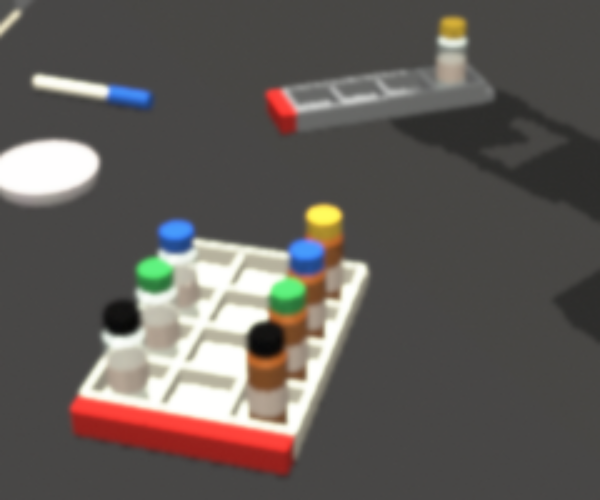

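The side crop shows the yellow clear vial standing upright in the carrier place farthest from the red end. The other vials are undisturbed.

{"op": "step_arm", "data": {
  "targets": [0.7,0.4,-0.4,0,0,0,0,0.7,0.8,-0.8,0,0,0,0,0.7,1,-1,0,0,0,0]
}}

```text
time: 10.85
tool_pos: [473.3, -115.3, 150.1]
tcp_rot: [-3.139, 0.002, 0.492]
contact_force: [0.2, -0.2, 0.7]
grip_width: 64.5
finger_force: 0.0
```

{"op": "step_arm", "data": {
  "targets": [0.7,0.4,-0.4,0,0,0,0,0.7,0.8,-0.8,0,0,0,0,0.7,1,-1,0,0,0,0]
}}

```text
time: 11.22
tool_pos: [514.4, 20.0, 149.9]
tcp_rot: [-3.14, 0.002, 0.493]
contact_force: [0.0, -0.9, -0.5]
grip_width: 64.7
finger_force: 0.0
```

{"op": "step_arm", "data": {
  "targets": [0.7,0.4,-0.35,0,0,0,-0.2,0.7,0.8,-0.7,0,0,0,-0.4,0.7,1,-0.865,0,0,0,-0.6,0.7,1,-0.865,0,0,0,-0.8,0.7,1,-0.865,0,0,0,-1]
}}

```text
time: 11.85
tool_pos: [561.4, 141.2, 149.4]
tcp_rot: [-3.138, 0.002, 1.282]
contact_force: [-0.1, -0.3, -0.9]
grip_width: 64.1
finger_force: 0.0
```

{"op": "step_arm", "data": {
  "targets": [0.7,0.28,0.28,0,0,0,-0.26,0.7,0.28,0.28,0,0,0,-0.26,0.7,0.28,0.28,0,0,0,-0.26,0.7,0.28,0.28,0,0,0,-0.26]
}}

```text
time: 12.35
tool_pos: [596.4, 159.1, 151.1]
tcp_rot: [-3.14, 0.001, 1.479]
contact_force: [0.4, 0.2, -0.2]
grip_width: 64.3
finger_force: 0.0
```

```bash
cat > nav.py <<'E'
import sys
from h import *
o=bot.get_obs();print(o['time'],o['tool_pos'],o['tcp_rot'],o['grip_width'])
y=o['tcp_rot'][2];c,s=np.cos(y),np.sin(y)
d=np.array([float(sys.argv[1]),float(sys.argv[2])])-o['tool_pos'][:2];print('to go',d@[c,s],d@[s,-c],'dyaw units',-(float(sys.argv[3])-y)/(np.pi/4))
E
python3 nav.py 598 159.5 1.479; python3 - <<'E'
from h import *
t=cv2.imread('pics/top0.png').mean(2);m=t<60;m[:152]=0;m[166:]=0;m[:,:206]=0;m[:,226:]=0
for c,a,_ in blobs(m):print(c,a,ray(c,79,'top')[0])
p,d=bot.capture('top');cv2.imwrite('pics/t1.png',p)
H,S,V=cv2.split(cv2.cvtColor(p,cv2.COLOR_BGR2HSV));m=(H>22)&(H<36)&(S>120);m[:,:370]=0
for c,a,_ in blobs(m):
    P=ray(c,79,'top')[0];a2=.492;v=P[:2]-[497.2,-218.5];print('yellow',c,a,P,'carrier y',v@[np.cos(a2),np.sin(a2)],'x',v@[np.sin(a2),-np.cos(a2)])
E
```

```text
12.35 [596.36  159.055 151.071] [-3.14   0.001  1.479] 64.33197394657039
to go 0.5937682672214178 1.5926725743801107 dyaw units 2.6472651236566345e-05
[213.521 157.944] 71 [606.476 259.075  79.   ]
yellow [443.72 237.83] 100 [ 433.607 -252.372   79.   ] carrier y -72.05119421286577 x -0.18578357571633575
```

{"op": "step_arm", "data": {
  "targets": [0.7,0.005,0.015,0.4,0,0,0,0.7,0.005,0.015,0.8,0,0,0,0.7,0.005,0.015,1,0,0,0,0.7,0.005,0.015,1,0,0,0,0,0.005,0.015,1,0,0,0,0,0.005,0.015,1,0,0,0,0,0.005,0.015,1,0,0,0,0,0.005,0.015,1,0,0,0,0,0.005,0.015,1,0,0,0,0,0.005,0.015,1,0,0,0]
}}

```text
time: 13.65
tool_pos: [599.0, 159.8, 52.1]
tcp_rot: [3.141, -0.0, 1.48]
contact_force: [-0.2, -0.5, 4.2]
grip_width: 27.4
finger_force: 30.0
```

{"op": "step_arm", "data": {
  "targets": [0,0,0,-0.3,0,0,0,0,0,0,-0.7,0,0,0,0,0,0,-1,0,0,0,0,-0.2,0,-1,0,0,0.2,0,-0.4,0,-1,0,0,0.4,0,-0.6,0,-1,0,0,0.6,0,-0.8,0,-1,0,0,0.8,0,-1,0,-1,0,0,1,0,-1,0,-1,0,0,1]
}}

```text
time: 14.78
tool_pos: [589.6, 59.1, 151.4]
tcp_rot: [-3.141, 0.001, 0.694]
contact_force: [-0.6, 1.1, -0.6]
grip_width: 27.1
finger_force: 30.0
```

{"op": "step_arm", "data": {
  "targets": [0,-0.3,0.17,0,0,0,0.1,0,-0.6,0.33,0,0,0,0.2,0,-0.9,0.5,0,0,0,0.26,0,-0.9,0.5,0,0,0,0.26]
}}

```text
time: 15.28
tool_pos: [552.2, -36.8, 151.6]
tcp_rot: [-3.141, 0.0, 0.491]
contact_force: [-1.1, 0.1, 0.1]
grip_width: 27.2
finger_force: 30.0
```

{"op": "step_arm", "data": {
  "targets": [0,-0.3,0.25,0,0,0,0,0,-0.6,0.5,0,0,0,0,0,-0.79,0.68,0,0,0,0]
}}

```text
time: 15.65
tool_pos: [515.1, -133.0, 151.7]
tcp_rot: [-3.141, -0.0, 0.494]
contact_force: [0.2, -0.1, -0.4]
grip_width: 27.3
finger_force: 30.0
```

{"op": "step_arm", "data": {
  "targets": [0,-0.3,0.25,0,0,0,0,0,-0.6,0.5,0,0,0,0,0,-0.79,0.68,0,0,0,0,0,-0.79,0.68,0.3,0,0,0,0,-0.79,0.68,0.5,0,0,0,0,-0.79,0.68,0.5,0,0,0,0,-0.79,0.68,0.5,0,0,0]
}}

```text
time: 16.52
tool_pos: [478.4, -229.9, 102.4]
tcp_rot: [3.141, -0.001, 0.493]
contact_force: [0.1, 0.1, 0.0]
grip_width: 27.1
finger_force: 30.0
```

```bash
python3 nav.py 476 -229.8 0.492
```

```text
16.525 [ 478.393 -229.852  102.377] [ 3.141 -0.001  0.493] 27.13121565350377
to go -2.0835719318213743 -1.1782226409011483 dyaw units 0.001061095495799195
```

{"op": "step_arm", "data": {
  "targets": [0,-0.02,-0.01,0.15,0,0,0,0,-0.02,-0.01,0.3,0,0,0,0,-0.02,-0.01,0.42,0,0,0,0,-0.02,-0.01,0.47,0,0,0,0,-0.02,-0.01,0.5,0,0,0,0,-0.02,-0.01,0.5,0,0,0]
}}

```text
time: 17.27
tool_pos: [475.5, -230.5, 52.1]
tcp_rot: [3.141, -0.0, 0.491]
contact_force: [-1.2, 0.8, 0.1]
grip_width: 27.5
finger_force: 30.0
```

{"op": "step_arm", "data": {
  "targets": [0.6,0,0,0,0,0,0,0.6,0,0,0,0,0,0,0.6,0,0,0,0,0,0,0.6,0,0,0,0,0,0,0.6,0,0,-0.5,0,0,0,0.6,0,0,-1,0,0,0,0.6,0,0,-1,0,0,0]
}}

```text
time: 18.15
tool_pos: [477.2, -231.5, 155.6]
tcp_rot: [3.134, -0.004, 0.491]
contact_force: [-0.5, -0.4, -1.4]
grip_width: 54.9
finger_force: 0.0
```

{"op": "step_arm", "data": {
  "targets": [0.7,0.4,-0.4,0,0,0,0,0.7,0.8,-0.8,0,0,0,0,0.7,1,-1,0,0,0,0]
}}

```text
time: 18.52
tool_pos: [516.0, -92.4, 150.6]
tcp_rot: [-3.14, 0.001, 0.493]
contact_force: [1.0, -0.4, -0.0]
grip_width: 64.3
finger_force: 0.0
```

{"op": "step_arm", "data": {
  "targets": [0.7,0.4,-0.4,0,0,0,0,0.7,0.8,-0.8,0,0,0,0,0.7,1,-1,0,0,0,0]
}}

```text
time: 18.9
tool_pos: [557.1, 43.1, 150.4]
tcp_rot: [-3.14, 0.001, 0.493]
contact_force: [0.6, -0.7, -0.0]
grip_width: 64.3
finger_force: 0.0
```

{"op": "step_arm", "data": {
  "targets": [0.7,0.4,-0.4,0,0,0,-0.2,0.7,0.8,-0.8,0,0,0,-0.4,0.7,1,-1,0,0,0,-0.6,0.7,1,-1,0,0,0,-0.8,0.7,1,-1,0,0,0,-1]
}}

```text
time: 19.52
tool_pos: [597.7, 176.2, 149.9]
tcp_rot: [-3.139, 0.001, 1.283]
contact_force: [-0.7, 0.6, -0.0]
grip_width: 64.3
finger_force: 0.0
```

{"op": "step_arm", "data": {
  "targets": [0.7,0.31,-0.085,0,0,0,-0.26,0.7,0.31,-0.085,0,0,0,-0.26,0.7,0.31,-0.085,0,0,0,-0.26,0.7,0.31,-0.085,0,0,0,-0.26]
}}

```text
time: 20.02
tool_pos: [599.2, 207.0, 151.3]
tcp_rot: [-3.141, 0.001, 1.478]
contact_force: [0.5, 0.3, -0.7]
grip_width: 64.5
finger_force: 0.0
```

```bash
python3 nav.py 599.2 208.6 1.479; python3 - <<'E'
from h import *
o=bot.get_obs();p,d=bot.capture('top')
H,S,V=cv2.split(cv2.cvtColor(p,cv2.COLOR_BGR2HSV))
for n,m in(('y',(H>22)&(H<36)&(S>120)),('b',(H>100)&(H<125)&(S>120))):
  m[:,:370]=0;m[:140]=0
  for c,a,_ in blobs(m):
    P=ray(c,79,'top')[0];a2=.492;v=P[:2]-[497.2,-218.5];print(n,c,a,P,'carrier y',v@[np.cos(a2),np.sin(a2)],'x',v@[np.sin(a2),-np.cos(a2)])
p,d=bot.capture('wrist');g=p.mean(2);m=(g<55);m[200:]=0;m[:,:240]=0;m[:,400:]=0
for c,a,_ in blobs(m,80):print('black',c,a,ray(c,79,'wrist',o)[0])
cv2.imwrite('pics/w5.png',p)
E
```

```text
20.025 [599.204 206.993 151.25 ] [-3.141  0.001  1.478] 64.53559288408388
to go 1.5995697533257434 -0.15235898585765112 dyaw units -0.0008119597141870144
y [443.72 237.83] 100 [ 433.607 -252.372   79.   ] carrier y -72.05119421286577 x -0.18578357571633575
b [432.78 218.33] 91 [ 475.556 -229.47    79.   ] carrier y -24.259225048760158 x -0.5559592657000998
```

View pics/w5.png

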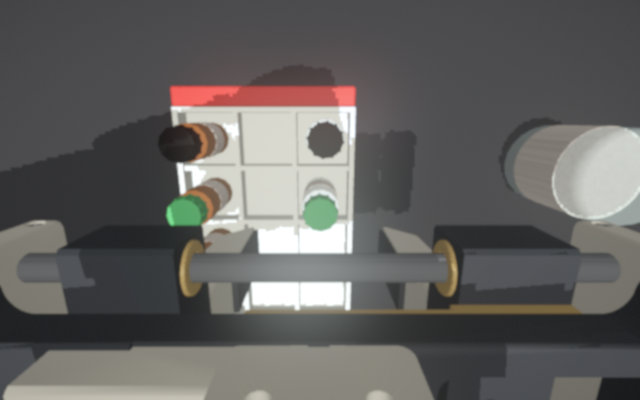

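The wrist view shows the green clear cap at (320,212), ready for pickup, and the black clear cap at (325,139). The bottle on the right is well clear. The top view puts yellow and blue within 1 mm of their place centres.

{"op": "step_arm", "data": {
  "targets": [0.7,0.015,0,0.4,0,0,0,0.7,0.015,0,0.8,0,0,0,0.7,0.015,0,1,0,0,0,0.7,0.015,0,1,0,0,0,0,0.015,0,1,0,0,0,0,0.015,0,1,0,0,0,0,0.015,0,1,0,0,0,0,0.015,0,1,0,0,0,0,0.015,0,1,0,0,0,0,0.015,0,1,0,0,0]
}}

```text
time: 21.38
tool_pos: [599.7, 209.4, 52.2]
tcp_rot: [3.141, -0.0, 1.481]
contact_force: [0.3, -1.1, 3.7]
grip_width: 27.6
finger_force: 30.0
```

{"op": "step_arm", "data": {
  "targets": [0,0,0,-0.3,0,0,0,0,0,0,-0.7,0,0,0,0,0,0,-1,0,0,0,0,-0.2,0,-1,0,0,0.2,0,-0.4,0,-1,0,0,0.4,0,-0.6,0,-1,0,0,0.6,0,-0.8,0,-1,0,0,0.8,0,-1,0,-1,0,0,1,0,-1,0,-1,0,0,1]
}}

```text
time: 22.5
tool_pos: [590.1, 108.6, 151.3]
tcp_rot: [-3.141, 0.001, 0.694]
contact_force: [-0.1, 0.7, -1.5]
grip_width: 27.2
finger_force: 30.0
```

{"op": "step_arm", "data": {
  "targets": [0,-0.3,0.17,0,0,0,0.1,0,-0.6,0.33,0,0,0,0.2,0,-0.9,0.5,0,0,0,0.26,0,-0.9,0.5,0,0,0,0.26]
}}

```text
time: 23.0
tool_pos: [552.8, 12.7, 151.6]
tcp_rot: [-3.141, 0.001, 0.491]
contact_force: [0.1, 0.1, -1.2]
grip_width: 27.6
finger_force: 30.0
```

{"op": "step_arm", "data": {
  "targets": [0,-0.25,0.35,0,0,0,0,0,-0.5,0.7,0,0,0,0,0,-0.67,0.89,0,0,0,0]
}}

```text
time: 23.38
tool_pos: [536.7, -96.8, 151.6]
tcp_rot: [3.141, -0.001, 0.494]
contact_force: [-0.1, 0.4, -0.8]
grip_width: 27.8
finger_force: 30.0
```

{"op": "step_arm", "data": {
  "targets": [0,-0.25,0.35,0,0,0,0,0,-0.5,0.7,0,0,0,0,0,-0.67,0.89,0,0,0,0,0,-0.67,0.89,0.3,0,0,0,0,-0.67,0.89,0.5,0,0,0,0,-0.67,0.89,0.5,0,0,0,0,-0.67,0.89,0.5,0,0,0]
}}

```text
time: 24.25
tool_pos: [520.0, -206.0, 102.4]
tcp_rot: [3.141, -0.001, 0.493]
contact_force: [0.3, -0.1, 0.1]
grip_width: 27.4
finger_force: 30.0
```

```bash
python3 nav.py 518.4 -207.2 0.492; python3 -c "
from h import *
o=dict(tool_pos=np.array([599.204,206.993,151.25]),tcp_rot=np.array([-3.141,.001,1.478]))
print(ray([[325,139],[320.5,212]],79,'wrist',o))"
```

```text
24.25 [ 519.954 -205.994  102.417] [ 3.141 -0.001  0.493] 27.439756177318536
to go -1.939450997286445 0.3270627906187267 dyaw units 0.001092127750150422
[[608.601 259.424  79.   ]
 [601.354 210.867  79.   ]]
```

{"op": "step_arm", "data": {
  "targets": [0,-0.02,0.005,0.15,0,0,0,0,-0.02,0.005,0.3,0,0,0,0,-0.02,0.005,0.42,0,0,0,0,-0.02,0.005,0.47,0,0,0,0,-0.02,0.005,0.5,0,0,0,0,-0.02,0.005,0.5,0,0,0]
}}

```text
time: 25.0
tool_pos: [517.6, -207.9, 52.2]
tcp_rot: [3.141, -0.0, 0.491]
contact_force: [-1.5, 1.2, 1.4]
grip_width: 27.6
finger_force: 30.0
```

{"op": "step_arm", "data": {
  "targets": [0.6,0,0,0,0,0,0,0.6,0,0,0,0,0,0,0.6,0,0,0,0,0,0,0.6,0,0,0,0,0,0,0.6,0,0,-0.5,0,0,0,0.6,0,0,-1,0,0,0,0.6,0,0,-1,0,0,0]
}}

```text
time: 25.88
tool_pos: [519.6, -209.0, 155.9]
tcp_rot: [3.134, -0.005, 0.491]
contact_force: [-0.7, 0.1, 0.1]
grip_width: 55.2
finger_force: 0.0
```

{"op": "step_arm", "data": {
  "targets": [0.7,0.4,-0.4,0,0,0,0,0.7,0.7,-0.8,0,0,0,0,0.7,0.9,-1,0,0,0,0]
}}

```text
time: 26.25
tool_pos: [549.2, -74.9, 150.7]
tcp_rot: [-3.14, 0.001, 0.492]
contact_force: [-0.4, -1.2, -0.6]
grip_width: 64.1
finger_force: 0.0
```

{"op": "step_arm", "data": {
  "targets": [0.7,0.4,-0.4,0,0,0,0,0.7,0.7,-0.8,0,0,0,0,0.7,0.9,-1,0,0,0,0]
}}

```text
time: 26.62
tool_pos: [581.4, 55.9, 150.5]
tcp_rot: [-3.14, 0.002, 0.493]
contact_force: [0.4, -0.2, -0.3]
grip_width: 64.2
finger_force: 0.0
```

{"op": "step_arm", "data": {
  "targets": [0.7,0.4,-0.4,0,0,0,-0.2,0.7,0.7,-0.8,0,0,0,-0.4,0.7,0.9,-1,0,0,0,-0.6,0.7,0.9,-1,0,0,0,-0.8,0.7,0.9,-1,0,0,0,-1]
}}

```text
time: 27.25
tool_pos: [613.6, 184.6, 150.1]
tcp_rot: [-3.14, 0.001, 1.283]
contact_force: [0.3, -0.3, -0.2]
grip_width: 64.4
finger_force: 0.0
```

{"op": "step_arm", "data": {
  "targets": [0.7,0.35,-0.15,0,0,0,-0.13,0.7,0.68,-0.3,0,0,0,-0.26,0.7,0.68,-0.3,0,0,0,-0.26,0.7,0.68,-0.3,0,0,0,-0.26]
}}

```text
time: 27.75
tool_pos: [604.9, 257.2, 150.7]
tcp_rot: [-3.14, 0.001, 1.48]
contact_force: [0.5, -0.0, 0.2]
grip_width: 64.4
finger_force: 0.0
```

```bash
python3 nav.py 606.8 258.3 1.479; python3 - <<'E'
from h import *
p,d=bot.capture('top')
H,S,V=cv2.split(cv2.cvtColor(p,cv2.COLOR_BGR2HSV))
for n,m in(('y',(H>22)&(H<36)&(S>120)),('b',(H>100)&(H<125)&(S>120)),('g',(H>45)&(H<80)&(S>120))):
  m[:,:370]=0;m[:140]=0
  for c,a,_ in blobs(m):
    P=ray(c,79,'top')[0];a2=.492;v=P[:2]-[497.2,-218.5];print(n,c,a,P,'carrier y',v@[np.cos(a2),np.sin(a2)],'x',v@[np.sin(a2),-np.cos(a2)])
E
```

```text
27.75 [604.93  257.246 150.719] [-3.14   0.001  1.48 ] 64.4467249982952
to go 1.219639305423523 1.765909209861971 dyaw units 0.0009159072316655087
y [443.72 237.83] 100 [ 433.607 -252.372   79.   ] carrier y -72.05119421286577 x -0.18578357571633575
b [432.778 218.389] 90 [ 475.427 -229.463   79.   ] carrier y -24.369481033308077 x -0.6231227328102733
g [422.205 199.096] 83 [ 517.397 -207.094   79.   ] carrier y 23.18909612228033 x -0.5119845938362069
```

{"op": "step_arm", "data": {
  "targets": [0.7,0.01,0.015,0.4,0,0,0,0.7,0.01,0.015,0.8,0,0,0,0.7,0.01,0.015,1,0,0,0,0.7,0.01,0.015,1,0,0,0,0,0.01,0.015,1,0,0,0,0,0.01,0.015,1,0,0,0,0,0.01,0.015,1,0,0,0,0,0.01,0.015,1,0,0,0,0,0.01,0.015,1,0,0,0,0,0.01,0.015,1,0,0,0]
}}

```text
time: 29.05
tool_pos: [607.1, 258.8, 52.2]
tcp_rot: [3.141, -0.0, 1.481]
contact_force: [0.6, 0.2, 3.2]
grip_width: 27.2
finger_force: 30.0
```

{"op": "step_arm", "data": {
  "targets": [0,0,0,-0.3,0,0,0,0,0,0,-0.7,0,0,0,0,0,0,-1,0,0,0,0,-0.2,0,-1,0,0,0.2,0,-0.4,0,-1,0,0,0.4,0,-0.6,0,-1,0,0,0.6,0,-0.8,0,-1,0,0,0.8,0,-1,0,-1,0,0,1,0,-1,0,-1,0,0,1]
}}

```text
time: 30.18
tool_pos: [597.5, 158.0, 151.3]
tcp_rot: [-3.141, 0.001, 0.695]
contact_force: [0.4, 0.7, -1.0]
grip_width: 27.5
finger_force: 30.0
```

{"op": "step_arm", "data": {
  "targets": [0,-0.3,0.27,0,0,0,0.1,0,-0.6,0.53,0,0,0,0.2,0,-0.9,0.8,0,0,0,0.26,0,-0.9,0.8,0,0,0,0.26]
}}

```text
time: 30.68
tool_pos: [579.8, 38.4, 151.6]
tcp_rot: [-3.142, 0.001, 0.491]
contact_force: [-0.0, -0.3, -1.0]
grip_width: 27.6
finger_force: 30.0
```

{"op": "step_arm", "data": {
  "targets": [0,-0.25,0.35,0,0,0,0,0,-0.45,0.7,0,0,0,0,0,-0.61,0.945,0,0,0,0]
}}

```text
time: 31.05
tool_pos: [571.1, -72.1, 151.6]
tcp_rot: [-3.141, -0.0, 0.495]
contact_force: [0.2, 0.2, -1.3]
grip_width: 27.6
finger_force: 30.0
```

{"op": "step_arm", "data": {
  "targets": [0,-0.25,0.35,0,0,0,0,0,-0.45,0.7,0,0,0,0,0,-0.61,0.945,0,0,0,0,0,-0.61,0.945,0.3,0,0,0,0,-0.61,0.945,0.5,0,0,0,0,-0.61,0.945,0.5,0,0,0,0,-0.61,0.945,0.5,0,0,0]
}}

```text
time: 31.92
tool_pos: [562.3, -183.6, 102.5]
tcp_rot: [3.141, -0.001, 0.493]
contact_force: [-0.4, -0.8, -0.2]
grip_width: 27.6
finger_force: 30.0
```

```bash
python3 nav.py 560.7 -184.5 0.492
```

```text
31.925 [ 562.326 -183.562  102.476] [ 3.141 -0.001  0.493] 27.618952776684907
to go -1.876324511123542 0.05663480037245405 dyaw units 0.0013238208227452787
```

{"op": "step_arm", "data": {
  "targets": [0,-0.015,0,0.15,0,0,0,0,-0.015,0,0.3,0,0,0,0,-0.015,0,0.42,0,0,0,0,-0.015,0,0.47,0,0,0,0,-0.015,0,0.5,0,0,0,0,-0.015,0,0.5,0,0,0]
}}

```text
time: 32.67
tool_pos: [560.2, -185.0, 52.2]
tcp_rot: [3.141, -0.0, 0.491]
contact_force: [-1.3, 0.3, 2.3]
grip_width: 27.3
finger_force: 30.0
```

{"op": "step_arm", "data": {
  "targets": [0.6,0,0,0,0,0,0,0.6,0,0,0,0,0,0,0.6,0,0,0,0,0,0,0.6,0,0,0,0,0,0,0.6,0,0,-0.5,0,0,0,0.6,0,0,-1,0,0,0,0.6,0,0,-1,0,0,0]
}}

```text
time: 33.55
tool_pos: [562.3, -185.9, 156.2]
tcp_rot: [3.134, -0.005, 0.491]
contact_force: [0.1, 0.4, -0.8]
grip_width: 55.1
finger_force: 0.0
```

{"op": "step_arm", "data": {
  "targets": [0.6,0,-0.4,0,0,0,0,0.6,0,-0.8,0,0,0,0,0.6,0,-1,0,0,0,0,0.6,0,-1,0,0,0,0]
}}

```text
time: 34.05
tool_pos: [512.8, -96.1, 151.6]
tcp_rot: [-3.142, 0.0, 0.492]
contact_force: [-0.4, 0.3, 0.5]
grip_width: 54.6
finger_force: 0.0
```

{"op": "step_arm", "data": {
  "targets": [0.6,0,-0.4,-0.4,0,0,0,0.6,0,-0.8,-0.8,0,0,0,0.6,0,-1,-1,0,0,0,0.6,0,-1,-1,0,0,0,0.6,0,-1,-1,0,0,0]
}}

```text
time: 34.67
tool_pos: [466.3, -9.6, 250.9]
tcp_rot: [3.142, 0.001, 0.49]
contact_force: [0.0, -0.7, -0.4]
grip_width: 55.4
finger_force: 0.0
```

```bash
python3 - <<'E'
from h import *
p,d=bot.capture('top');s,_=bot.capture('side')
t=p.mean(2)
H,S,V=cv2.split(cv2.cvtColor(p,cv2.COLOR_BGR2HSV))
bl=t<55;bl[:165]=0;bl[200:]=0;bl[:,:402]=0;bl[:,425:]=0
for n,m in(('y',(H>22)&(H<36)&(S>120)),('b',(H>100)&(H<125)&(S>120)),('g',(H>45)&(H<80)&(S>120)),('k',bl)):
  m[:,:370]=0;m[:140]=0
  for c,a,_ in blobs(m):
    P=ray(c,79,'top')[0];a2=.492;v=P[:2]-[497.2,-218.5];print(n,c,a,P,'carrier y',v@[np.cos(a2),np.sin(a2)],'x',v@[np.sin(a2),-np.cos(a2)])
a=cv2.resize(p[130:280,180:480],(600,300));b=cv2.resize(s[120:330,180:440],(371,300));b=cv2.copyMakeBorder(b,0,0,0,229,cv2.BORDER_CONSTANT)
cv2.imwrite('pics/f1.png',np.vstack([a,b]))
E
```

```text
y [443.72 237.83] 100 [ 433.607 -252.372   79.   ] carrier y -72.05119421286577 x -0.18578357571633575
b [432.75 218.38] 92 [ 475.444 -229.403   79.   ] carrier y -24.32559409614749 x -0.6673950123269101
g [422.136 199.049] 81 [ 517.499 -206.946   79.   ] carrier y 23.34932738428604 x -0.595008941288869
k [411.344 178.781] 32 [ 562.102 -183.867   79.   ] carrier y 73.56476801040712 x 0.13383662573549415
```

View pics/f1.png

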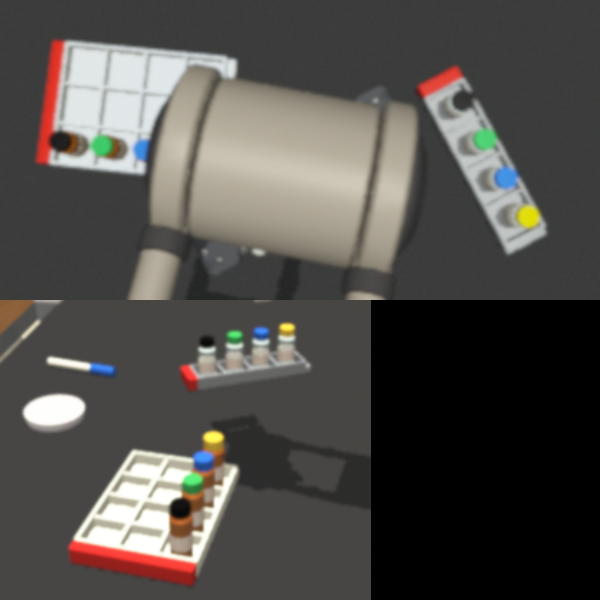

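All four clear vials stand upright in the carrier in the order black, green, blue, yellow from the red end. They match the ambers, which have not moved, and the gripper is clear.

```bash
python3 -c "
from plant import bot
print(bot.close_job())"
```

```text
the job is handed in; nothing more can be done
None
```

The job is handed in at about 35 s of the 96 s limit: the four clear vials stand upright in the carrier as black, green, blue, yellow from the red end, each measured within about 2 mm of its place centre, and the amber vials are still in place; no verdict came back.

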